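# Find the tight spot on a gearbox shift rail and clamp the test carriage clear of it

## Robot

A 6-joint arm with a two-finger parallel gripper is mounted at the origin on the work surface. World frame = base frame: x ahead of the robot, y to its left, z up, the work surface at z = 0. Lengths are in mm, angles in rad, forces in N, time in s.
With the tool pointing down it reaches from about 325 to 750 mm from the base axis. Payload 7.6 kg.
Tool frame: the origin (TCP) lies at the very end of the fingers, on their centre line; the grasp point (between the pads) lies 19 mm behind it; x points along the fingers, z is the direction in which the jaws open and shut, and the axes are right-handed (so a half turn about x gives the same grasp; the last joint's range is limited). The gripper opens to 85 mm and grips with 20 to 120 N. Pads are 22 mm wide; open, the fingers measure 114 mm over their backs; the gripper's body (76 mm by 85 mm) begins 54 mm behind the grasp point. The pads swing forward as they close: fully open they stand 13 mm farther back than shut.
Start: joints at [1.03, 0.052, 1.401, -0, 1.689, -0.07], TCP at [238.128, 467.911, 231.323] pointing down, gripper open.
Joint ranges: [-2.9, 2.9], [-0.91, 2.17], [0.12, 2.37], [-1.06, 4.2], [0.26, 2.73], [-2.93, 2.93]. Speed limits (rad/s): [2.57, 2.57, 3.01, 3.14, 3.14, 3.14].

## Interface

Orientations are given as a rotation vector (axis times angle).
In Python, from rig import bot gives the robot as it stands. The module is installed in compiled form; this text tells all that it offers.
- The arm moves only by the shell command python3 -m pendant 'ROWS' [FORCE]. ROWS is JSON, a list of rows, each a list of 5 numbers: the shift along the tool's x, y, z in m, then the turn about the tool's x in rad, then the finger opening in m, from 0 to 0.0854. A call has 1 to 10 rows; each row shifts and turns the pose as measured when the row begins, along the tool's axes as they then stand; what a row does not reach is not made up. A row lasts 1/12 s, in which the tool goes at most 41.7 mm and 7.16 degrees, less where a joint would pass 70% of its speed; a pose out of reach is approached as far as the arm can. A call with a gripper value outside its range is refused whole. The fingers move at their own pace and stop on an object; FORCE is the grip in N (left out, the last holds). Time passes only in rows, so rows that do not move let the fingers close. It gives the time, the measured TCP pose, the force and the opening at its end, in the units of the state.
- bot.read_state(): the state, without advancing time (a new reading comes with each control period).
- bot.camera(name): name is "scene" or "top" or "wrist"; returns a dict with "frame" (400x640x3 uint8, red, green, blue), "depth" (400x640 float32, mm along the optical axis (not along the pixel's ray), 0 where there is no reading), "fx", "fy", "cx", "cy" (pixels), "eye" and "orientation" of the camera in the world. Camera axes: x right, y up, looking along -z (the intrinsics and any distortion apply to the point x, -y, -z); pixel columns grow to the right and rows downward; lengths in mm; the calibration is good to about 2 mm. A picture is of the moment at which its call begins.
- bot.sign_off(): hands the job in, once; it reports no verdict.
The state is a dict: "time_s": time; "qpos": joint angles; "joint_vel": joint speeds; "joint_torque": joint torques, N m; "ee_pos": TCP position; "tcp_rot": TCP orientation; "contact_force": force on the tool from outside, world axes, zero at the start; "moment": the same for the moment, N m; "grip_width": finger opening in mm.
Only numpy, scipy, OpenCV 4.12 (cv2) and the standard library are available. Lean on these libraries where they do the work, as an engineer would, in place of code of your own. Each camera call takes 0.05 s, during which the arm holds its last target.

## Task

Somewhere along this shift rail is a tight spot that cannot be seen. Holding the test carriage by the T-bar on top, slide it towards the black marker ring and push the ring ahead of it until it plainly binds, pressing for a moment but never forcing it, then back the carriage off to leave a gap of about 20 mm to the ring, which stays where it marks the spot. With the carriage there, turn the T-bar clockwise to its stop to clamp it, and let go, without touching the ring yourself or disturbing the other things.

Things in the scene. Friction and masses are not known exactly. Their poses are not given: they have to be found in the camera images.
- bench: Rail bench, fixed to the table: dark steel plate 190 (x) x 420 (y) x 12 mm, origin at the centre of its underside, z up. A steel rail 20 mm in diameter runs along its y axis at x = 0, 45 mm above the table, between two grey end blocks (50 x 30 mm, 65 mm tall, bolt heads to 70 mm) at y = -188 and +188 mm
- carriage: Test carriage, steel block 50 (x) x 60 (y) x 40 mm on the rail, origin at its centre on the rail's axis, axes as the bench's, top 65 mm above the table. It only slides along y; starts near the bench's -y end; runs with 1 to 3 N of drag
- marker_ring: Black marker ring round the rail, 36 mm in diameter, 10 mm thick along y, origin at its centre, axes as the bench's. Starts on the carriage's +y side with clear rail between, slides with 0.6 N of drag and stays where it is pushed, but for springing back the few mm it was pressed into the tight spot. Clear gap to the carriage = y distance of the origins less 35 mm
- rail_mid (a point): Middle of the rail, on its axis (bench x = 0, y = 0). The hidden tight spot stops the ring with its centre somewhere from 25 to 110 mm on the +y side of here. Resistance there climbs about 1.5 N per mm. It is proved by pressing the carriage on the ring with 6 to 10 N over the running drag for half a second (4 N is the least that counts); over 16 N damages the rail
- tbar (a joint): Angle of the T-bar clamp about the vertical through the carriage's centre: 0 with the bar square across the rail, growing clockwise seen from above, stop at 1.2 rad; starts at 0 to 0.15. Turns against about 0.06 N m. Above 1.0 counts as clamped
- tbar_grip (a point): Middle of the T-bar's black grip, 49 mm above the carriage's centre, 94 mm above the table: an upright bar 55 mm long (its x axis, across the rail at joint value 0), 14 mm thick (its y) and 30 mm tall (79 to 109 mm above the table), on a thin stem over the carriage
- race: Bystander: loose steel bearing race 42 mm wide, 16 mm tall, lying on the bench plate; origin at the centre of its underside
- dowel: Bystander: loose steel dowel 18 mm in diameter, 35 mm tall, standing on the bench plate; origin at the centre of its underside
- spanner: Bystander: spanner 180 mm long lying on the table at the left
- driver: Bystander: screwdriver 200 mm long lying on the table at the right
- glue: Bystander: yellow bottle 48 mm wide, 130 mm tall, at the left
- spray: Bystander: tall pale can 64 mm wide, 170 mm tall, at the right

How it is judged:
By the outcome, as a careful person would: the job done as asked, in the order asked, and still so for the second after the job is handed in, with the robot touching nothing.
It also fails if it takes over 72 s, if anything falls off the work surface, if the arm or the gripper's body presses on something with over 40 N, if the wrist force passes 120 N, or if a joint passes its speed limit or range.

## Working session

There is one attempt and no reset: what is moved stays moved. The work goes in short steps, Python scripts to look and compute and a shell command to move; the robot and the scene stay as the last step left them, time stands still between calls to the robot, and variables do not carry over. Pictures are saved under pics/ and viewed, and the job is handed in when it is done.

```bash
mkdir -p pics
python3 - <<'E'
from rig import bot
import cv2
s=bot.read_state()
print({k:(v if isinstance(v,(int,float)) else [round(float(x),3) for x in v]) for k,v in s.items()})
for n in ["scene","top","wrist"]:
    c=bot.camera(n); cv2.imwrite(f"pics/{n}0.png",c["frame"][:,:,::-1]); print(n,c["fx"],c["fy"],c["cx"],c["cy"],c["eye"],c["orientation"],[k for k in c])
E
```

```text
{'time_s': 0.0, 'qpos': [1.03, 0.053, 1.402, 0.0, 1.689, -0.07], 'joint_vel': [-0.0, -0.002, -0.0, -0.002, 0.002, 0.0], 'joint_torque': [0.0, -38.167, -36.018, -0.0, 0.006, 0.0], 'ee_pos': [237.95, 467.64, 230.429], 'tcp_rot': [-0.857, 1.397, 0.855], 'contact_force': [0.02, 0.408, -0.499], 'moment': [-0.038, 0.012, 0.034], 'grip_width': 85.27618616002064}
scene 380.0913549601322 380.0913549601322 324.9458820574663 198.97219454024136 [ 881.88159193 -507.13440802 1047.71590311] [0.57380329 0.18587662 0.61622792] ['frame', 'depth', 'fx', 'fy', 'cx', 'cy', 'eye', 'orientation']
top 384.94117439842586 384.94117439842586 319.17669432317035 200.1078002073867 [ 391.81202112   11.01979303 1411.80764487] [ 0.0832093  -0.08363389 -1.57418847] ['frame', 'depth', 'fx', 'fy', 'cx', 'cy', 'eye', 'orientation']
wrist 304.05208341892524 304.05208341892524 323.1472740746865 198.14117950605583 [162.89575697 506.01414831 373.81509669] [-0.29706455 -0.18062845  1.0887099 ] ['frame', 'depth', 'fx', 'fy', 'cx', 'cy', 'eye', 'orientation']
```

View pics/scene0.png

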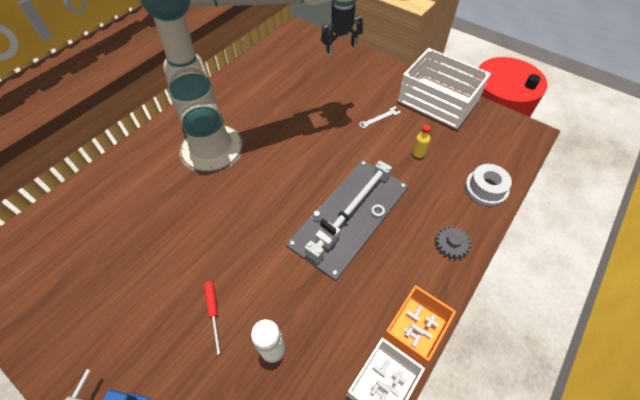

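View pics/top0.png

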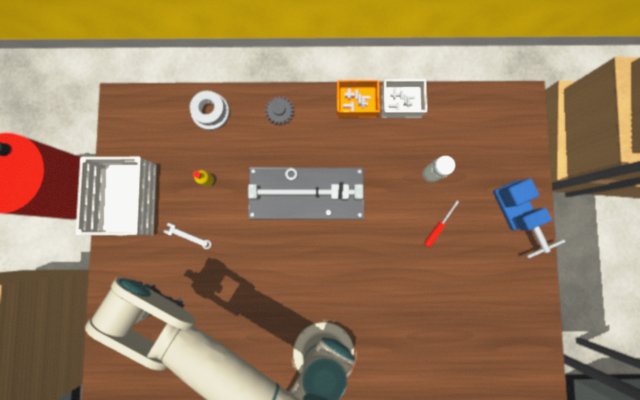

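View pics/wrist0.png

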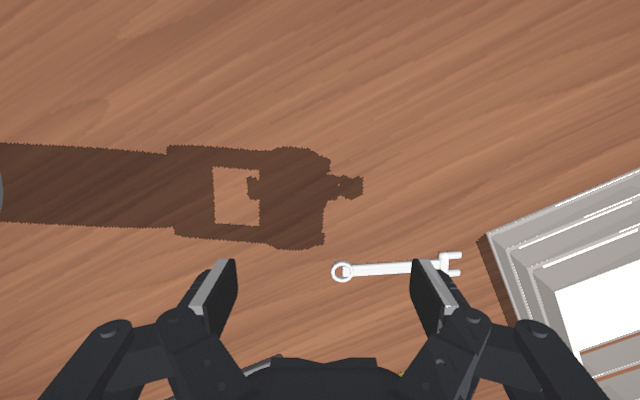

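The top view shows the bench at columns 249–364, rows 167–219. The carriage and black grip are near (342,190), and the ring is near (318,191). The race is at (291,174) and the dowel at (328,212). Next I'll zoom in and measure.

```bash
cat > h.py <<'E'
from rig import bot
import cv2, numpy as np
from scipy.spatial.transform import Rotation as R
def rays(c,uv):
    uv=np.atleast_2d(np.asarray(uv,float))
    d=np.c_[(uv[:,0]-c["cx"])/c["fx"],-(uv[:,1]-c["cy"])/c["fy"],-np.ones(len(uv))]
    return d@R.from_rotvec(c["orientation"]).as_matrix().T
def plane(c,uv,z):
    d=rays(c,uv); e=np.asarray(c["eye"]); return e+d*((z-e[2])/d[:,2])[:,None]
def cloud(c):
    v,u=np.mgrid[0:400,0:640]
    d=rays(c,np.c_[u.ravel(),v.ravel()]); return (np.asarray(c["eye"])+d*c["depth"].ravel()[:,None]).reshape(400,640,3)
def proj(c,P):
    p=(np.atleast_2d(P)-c["eye"])@R.from_rotvec(c["orientation"]).as_matrix()
    return np.c_[c["cx"]+c["fx"]*p[:,0]/-p[:,2], c["cy"]-c["fy"]*p[:,1]/-p[:,2]]
def st():
    s=bot.read_state(); Rm=R.from_rotvec(s["tcp_rot"]).as_matrix()
    print("t",round(s["time_s"],2),"tcp",np.round(s["ee_pos"],1),"F",np.round(s["contact_force"],2),"M",np.round(s["moment"],2),"w",round(s["grip_width"],1),"q",np.round(s["qpos"],3)); print("toolaxes cols",np.round(Rm,4).tolist())
    return s,Rm
E
python3 - <<'E'
from h import *
c=bot.camera("top"); f=c["frame"]
cr=f[155:235,235:380]; cv2.imwrite("pics/top_crop.png",cv2.resize(cr,None,fx=5,fy=5,interpolation=cv2.INTER_CUBIC)[:,:,::-1])
P=cloud(c)
# plate mask
hsv=cv2.cvtColor(f,cv2.COLOR_RGB2HSV)
m=((P[...,2]>5)&(P[...,2]<20)&(hsv[...,1]<60)).astype(np.uint8); m[:, :235]=0; m[:,380:]=0; m[:155]=0;m[235:]=0
m=cv2.morphologyEx(m,cv2.MORPH_CLOSE,np.ones((25,25)))
k=max(cv2.findContours(m,0,2)[0],key=cv2.contourArea)
pts=plane(c,k[:,0,:],12)[:,:2].astype(np.float32); print(cv2.minAreaRect(pts))
blk=((f.max(2)<45)).astype(np.uint8)
n,l,stt,cen=cv2.connectedComponentsWithStats(blk)
for i in range(1,n):
    u,v=cen[i]
    if 240<u<375 and 160<v<225: print(cen[i],stt[i],plane(c,cen[i],109),plane(c,cen[i],63))
for z0,z1 in [(60,72),(75,115),(35,58)]:
    mm=(P[...,2]>z0)&(P[...,2]<z1); mm[:, :235]=0; mm[:,380:]=0; mm[:155]=0;mm[235:]=0
    n,l,stt,cen=cv2.connectedComponentsWithStats(mm.astype(np.uint8))
    for i in range(1,n):
        if stt[i,4]>3: q=P[l==i]; print(z0,stt[i],q.mean(0).round(1),q.min(0).round(1),q.max(0).round(1))
E
```

```text
((569.9119262695312, 58.90339660644531), (419.8799133300781, 188.36477661132812), 89.7131576538086)
60 [249 185   8  14 103] [566.2 244.8  65.5] [543.8 232.1  60.1] [590.4 258.3  71.8]
60 [332 185   7  14  88] [566.7 -44.8  65.4] [542.3 -56.6  60.2] [589.3 -34.8  70.2]
60 [342 185   7  14  82] [564.6 -82.8  65.8] [541.8 -91.8  61.1] [588.5 -70.1  71.5]
60 [355 185   9  14 116] [ 565.5 -129.9   66. ] [ 541.7 -144.9   60. ] [ 588.3 -115.7   71.8]
60 [316 189   3   6  15] [565.3  18.1  64.7] [557.2  14.3  61. ] [575.   21.4  69. ]
75 [338 182   6  17  77] [564.6 -62.4 105.6] [538.3 -71.7  79.8] [593.3 -54.2 113.6]
35 [316 187   3   2   6] [582.1  17.8  51. ] [579.3  14.3  43.4] [585.   21.4  58. ]
35 [349 186   6  11  32] [ 566.8 -106.7   51. ] [ 552.2 -115.5   35.8] [588.7 -95.7  57.8]
35 [253 188  66  12 284] [565.4 129.   53.2] [543.   14.4  35.8] [580.4 247.3  58. ]
35 [319 190  13   5  56] [565.5  -9.6  54.1] [557.7 -32.   46.1] [572.9  10.8  57.8]
35 [332 199  16   1  16] [541.1 -62.3  44.5] [540.6 -89.   39.3] [541.8 -35.7  48.8]
35 [354 198   9   2   9] [ 541.3 -128.5   43.5] [ 540.4 -142.6   35.6] [ 545.4 -115.    47.8]
35 [326 210   5   5  19] [493.3 -21.6  46.9] [487.2 -28.   36.9] [502.1 -13.8  51.4]
```

View pics/top_crop.png

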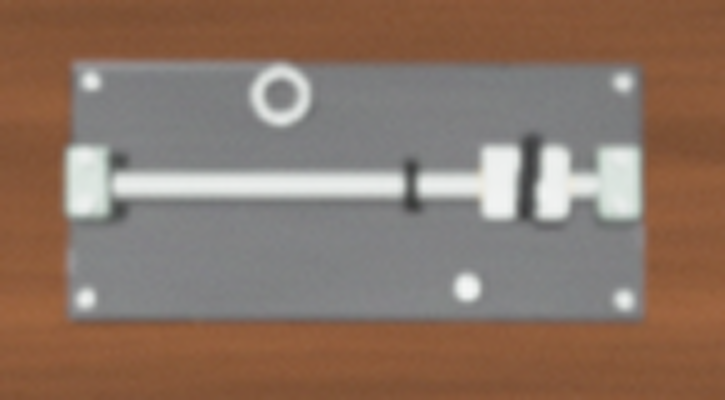

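The crop shows the ring at about (411,185), the carriage at (525,183) and the grip bar tilted roughly 0.1 rad clockwise. In world coordinates the carriage is near (566,-63), the ring is at y≈18, and the middle of the rail is at about (566,58).

Run:
```python
from h import *
s,Rm=st()
print("to above grip (566,-63,z200) in tool:",((np.array([566,-63,200])-s["ee_pos"])@Rm).round(1))
# desired: x down; jaw z along +-world y rotated by -0.1 (cw)
for a in (0,np.pi):
    zt=np.array([np.sin(0.1)*1,np.cos(0.1),0]) # cw rotation of +y
    if a: zt=-zt
    xt=np.array([0,0,-1.]); yt=np.cross(zt,xt); D=np.c_[xt,yt,zt]
    print(R.from_matrix(Rm.T@D).as_rotvec())
```

```text
t 0.2 tcp [238.1 467.7 230.8] F [ 0.78  0.63 -0.33] M [-0.01 -0.03  0.  ] w 85.4 q [ 1.03   0.053  1.401 -0.     1.689 -0.07 ]
toolaxes cols [[-0.0004, -0.8912, 0.4536], [-0.0008, 0.4536, 0.8912], [-1.0, 0.0001, -0.0009]]
to above grip (566,-63,z200) in tool: [  31.1 -533.  -324.2]
[-3.70816953e-01 -8.51149386e-04 -2.14634766e-04]
[ 2.77077544e+00 -3.00807193e-04  1.19287226e-03]
```

```bash
python3 -m pendant '[[0,-0.025,-0.015,-0.06,0.07],[0,-0.03,-0.018,-0.06,0.07],[0,-0.03,-0.018,-0.06,0.07],[0,-0.03,-0.018,-0.06,0.07],[0,-0.03,-0.018,-0.06,0.07],[0,-0.03,-0.018,-0.06,0.07],[0,0,-0.03,0,0.07],[0,0,-0.03,0,0.07],[0,0,-0.03,0,0.07],[0,0,-0.03,0,0.07]]' 20
python3 - <<'E'
from h import *
s,Rm=st()
print("to above grip in tool:",((np.array([566,-63,200])-s["ee_pos"])@Rm).round(1))
zt=np.array([np.sin(0.1)*1,np.cos(0.1),0]);xt=np.array([0,0,-1.]); yt=np.cross(zt,xt); D=np.c_[xt,yt,zt]
print(R.from_matrix(Rm.T@D).as_rotvec())
E
```

```text
time_s: 1.03
ee_pos: [364.6, 187.2, 226.2]
tcp_rot: [-1.148, 1.256, 1.15]
contact_force: [1.1, 0.4, 0.3]
grip_width: 70.0
t 1.03 tcp [364.6 187.2 226.2] F [1.08 0.43 0.32] M [0.   0.   0.03] w 70.0 q [ 0.385 -0.273  1.712 -0.002  1.712 -1.102]
toolaxes cols [[-0.0073, -0.9965, 0.0833], [-0.0048, 0.0833, 0.9965], [-1.0, 0.0069, -0.0054]]
to above grip in tool: [  25.9 -221.7 -232.4]
[ 0.01659875 -0.00541123 -0.00685746]
```

```bash
python3 -m pendant '[[0,-0.022,-0.023,0,0.06],[0.003,-0.025,-0.026,0,0.06],[0.003,-0.025,-0.026,0,0.06],[0.003,-0.025,-0.026,0,0.06],[0.003,-0.025,-0.026,0.004,0.06],[0.003,-0.025,-0.026,0.004,0.06],[0.003,-0.025,-0.026,0.004,0.06],[0.003,-0.025,-0.026,0.004,0.06],[0.003,-0.02,-0.022,0,0.06],[0,0,0,0,0.06]]'
python3 - <<'E'
from h import *
s,Rm=st()
print("to above grip in tool:",((np.array([566,-63,200])-s["ee_pos"])@Rm).round(1))
c=bot.camera("wrist"); cv2.imwrite("pics/w1.png",c["frame"][:,:,::-1])
c=bot.camera("top"); cv2.imwrite("pics/t1.png",c["frame"][:,:,::-1])
E
```

```text
time_s: 1.87
ee_pos: [565.9, -76.5, 199.8]
tcp_rot: [-1.133, 1.263, 1.135]
contact_force: [0.5, -0.1, -0.6]
grip_width: 60.1
t 1.87 tcp [565.9 -76.5 199.8] F [ 0.49 -0.14 -0.56] M [-0.03  0.04 -0.03] w 60.1 q [-0.197  0.197  1.306 -0.005  1.643 -1.665]
toolaxes cols [[-0.0057, -0.9947, 0.1029], [-0.0037, 0.1029, 0.9947], [-1.0, 0.0053, -0.0043]]
to above grip in tool: [-0.3  1.3 13.5]
```

View pics/w1.png

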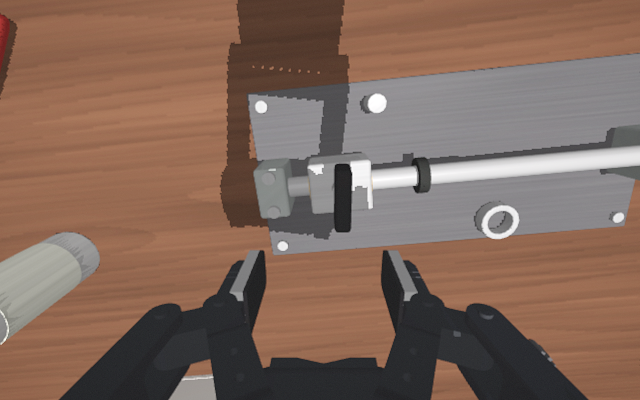

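The wrist view shows the black grip at (343,198), the ring at (422,175), the race at (497,220) and the dowel at (375,102). I'll measure the grip from the wrist depth image.

Run:
```python
from h import *
s,Rm=st()
c=bot.camera("wrist"); f=c["frame"]; P=cloud(c)
roi=np.zeros((400,640),bool); roi[140:250,240:640]=1
m=roi&(P[...,2]>103)&(P[...,2]<116)
k=P[m]; print(len(k),k.mean(0).round(1)); print("top face",cv2.minAreaRect(k[:,:2].astype(np.float32)))
ring=roi&(f.max(2)<70)&(P[...,2]>50)&(P[...,2]<70)
r=P[ring]; print("ring",len(r),r.mean(0).round(1),np.percentile(r[:,1],[2,50,98]).round(1))
b=roi&(P[...,2]>61)&(P[...,2]<69)&(f.min(2)>60)
n,l,stt,cen=cv2.connectedComponentsWithStats(b.astype(np.uint8))
for i in range(1,n):
  if stt[i,4]>30: q=P[l==i]; print(cen[i].round(),stt[i,4],np.percentile(q,[2,98],axis=0).round(1).tolist())
```

```text
t 1.97 tcp [564.6 -73.3 200.8] F [-0.23  1.21  0.74] M [ 0.02 -0.01 -0.04] w 59.9 q [-0.192  0.192  1.31  -0.003  1.645 -1.662]
toolaxes cols [[-0.0054, -0.9949, 0.1007], [-0.0024, 0.1007, 0.9949], [-1.0, 0.0051, -0.003]]
1064 [565.6 -60.3 108.2]
top face ((566.978271484375, -60.12876510620117), (14.001598358154297, 54.11604309082031), 84.60307312011719)
ring 203 [564.8  19.2  57.2] [15.7 18.5 24.8]
[337. 187.] 2233 [[543.1, -89.1, 63.0], [590.6, -31.5, 67.0]]
[269. 193.] 1265 [[542.6, -140.5, 62.5], [589.8, -112.0, 67.2]]
[422. 180.] 188 [[558.7, 16.4, 61.1], [576.4, 26.0, 64.5]]
```

```bash
python3 -m pendant '[[0.01,-0.001,0.012,0,0.05],[0.025,0,0,0,0.05],[0.025,0,0,0,0.05],[0.012,0,0,0,0.05],[0,0,0,0,0.05]]'
python3 - <<'E'
from h import *
s,Rm=st()
print("to grasp in tool:",((np.array([567,-60.3,78])-s["ee_pos"])@Rm).round(1))
c=bot.camera("wrist"); f=c["frame"]; P=cloud(c); cv2.imwrite("pics/w2.png",f[:,:,::-1])
E
```

```text
time_s: 2.43
ee_pos: [565.7, -51.2, 128.6]
tcp_rot: [-1.143, 1.25, 1.139]
contact_force: [-0.4, -0.3, -0.4]
grip_width: 50.0
t 2.43 tcp [565.7 -51.2 128.6] F [-0.37 -0.26 -0.39] M [-0.02 -0.01  0.05] w 50.0 q [-1.550e-01  2.250e-01  1.417e+00 -1.000e-03  1.497e+00 -1.633e+00]
toolaxes cols [[0.0024, -0.9958, 0.0918], [-0.0016, 0.0918, 0.9958], [-1.0, -0.0026, -0.0013]]
to grasp in tool: [50.6 -2.  -8.9]
```

View pics/w2.png

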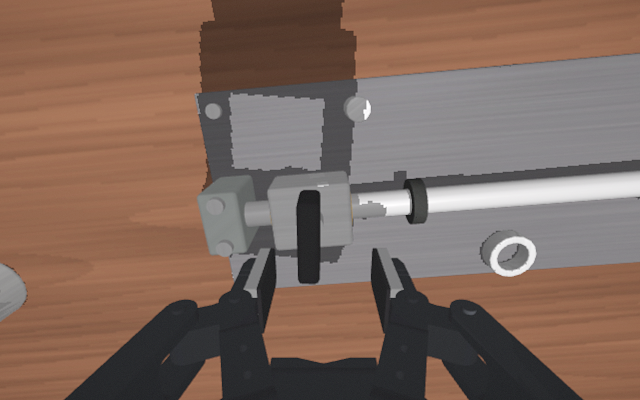

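The bar is at column 309 and the pads are centred near 325, which agrees with the 9 mm correction I computed.

```bash
python3 -m pendant '[[0,-0.002,-0.009,0,0.05],[0,0,0,0,0.05],[0.01,0,0,0,0.05],[0,0,0,0,0.05]]'
python3 - <<'E'
from h import *
s,Rm=st()
print("to grasp in tool:",((np.array([567,-60.3,78])-s["ee_pos"])@Rm).round(1))
c=bot.camera("wrist"); f=c["frame"]; P=cloud(c)
roi=np.zeros((400,640),bool); roi[140:300,240:380]=1
m=roi&(P[...,2]>103)&(P[...,2]<115)&(f.max(2)<80)
k=P[m]; print(len(k),"top face",cv2.minAreaRect(k[:,:2].astype(np.float32)))
E
```

```text
time_s: 2.82
ee_pos: [568.6, -58.7, 123.2]
tcp_rot: [-1.15, 1.244, 1.136]
contact_force: [-0.2, -0.1, -1.3]
grip_width: 49.8
t 2.82 tcp [568.6 -58.7 123.2] F [-0.17 -0.1  -1.25] M [-0.04 -0.   -0.  ] w 49.8 q [-1.670e-01  2.340e-01  1.418e+00 -1.000e-03  1.479e+00 -1.649e+00]
toolaxes cols [[0.0099, -0.996, 0.0883], [-0.0024, 0.0883, 0.9961], [-0.9999, -0.01, -0.0015]]
to grasp in tool: [45.2  1.9 -1.7]
1926 top face ((566.7684326171875, -60.46440124511719), (13.725422859191895, 54.15113067626953), 84.24927520751953)
```

```bash
python3 -m pendant '[[0.015,0.002,-0.0018,0.011,0.05],[0.015,0,0,0,0.05],[0.012,0,0,0,0.05],[0.003,0,0,0,0.05],[0,0,0,0,0.05]]'
python3 - <<'E'
from h import *
s,Rm=st()
print("to grasp in tool:",((np.array([566.8,-60.4,78])-s["ee_pos"])@Rm).round(1))
E
```

```text
time_s: 3.28
ee_pos: [569.7, -61.2, 81.1]
tcp_rot: [-1.145, 1.244, 1.12]
contact_force: [-0.1, 0.1, 0.3]
grip_width: 50.0
t 3.28 tcp [569.7 -61.2  81.1] F [-0.15  0.05  0.31] M [ 0.02 -0.01  0.05] w 50.0 q [-0.171  0.27   1.463 -0.     1.39  -1.641]
toolaxes cols [[0.0182, -0.9948, 0.1006], [-0.0036, 0.1006, 0.9949], [-0.9998, -0.0185, -0.0017]]
to grasp in tool: [3.1 3.  0.5]
```

```bash
python3 -m pendant '[[0.002,0.003,0.0005,0,0.05],[0,0,0,0,0.03],[0,0,0,0,0.016],[0,0,0,0,0.005],[0,0,0,0,0.005],[0,0,0,0,0.005]]' 30
python3 - <<'E'
from h import *
s,Rm=st()
c=bot.camera("wrist"); f=c["frame"]; cv2.imwrite("pics/w3.png",f[:,:,::-1])
E
```

```text
time_s: 3.78
ee_pos: [567.3, -60.4, 80.9]
tcp_rot: [-1.147, 1.242, 1.118]
contact_force: [-0.3, -0.3, -3.0]
grip_width: 13.7
t 3.78 tcp [567.3 -60.4  80.9] F [-0.27 -0.28 -3.02] M [ 0.03 -0.09  0.04] w 13.7 q [-0.171  0.262  1.473 -0.     1.385 -1.641]
toolaxes cols [[0.0205, -0.9947, 0.1005], [-0.004, 0.1005, 0.9949], [-0.9998, -0.0208, -0.0019]]
```

View pics/w3.png

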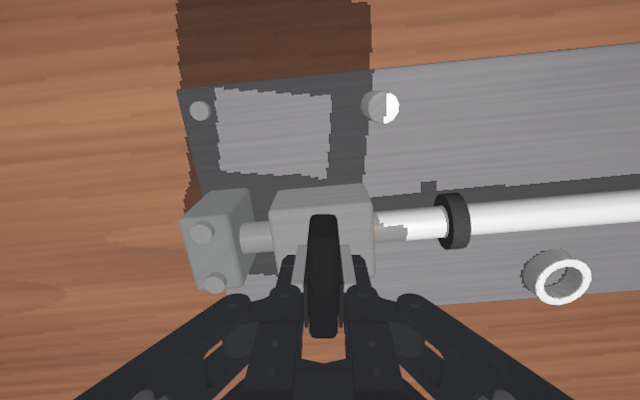

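The fingers hold the grip at 13.7 mm, near (323,275), and the ring at (455,220) is clear of them. Now I'll slide along +y.

```bash
python3 -m pendant '[[0,0.0002,0.002,0,0.005],[0,0.0004,0.004,0,0.005],[0,0.0004,0.004,0,0.005],[0,0.0004,0.004,0,0.005],[0,0.0004,0.004,0,0.005]]'
python3 - <<'E'
from h import *
s,Rm=st()
E
```

```text
time_s: 4.25
ee_pos: [567.4, -42.3, 80.9]
tcp_rot: [-1.147, 1.244, 1.116]
contact_force: [1.1, -1.2, -1.9]
grip_width: 13.7
t 4.25 tcp [567.4 -42.3  80.9] F [ 1.05 -1.18 -1.89] M [-0.21 -0.07  0.04] w 13.7 q [-0.138  0.258  1.478 -0.003  1.384 -1.606]
toolaxes cols [[0.0208, -0.9945, 0.1022], [-0.0058, 0.1021, 0.9948], [-0.9998, -0.0213, -0.0036]]
```

```bash
python3 -m pendant '[[0,0.0004,0.004,0,0.005],[0,0.0004,0.004,0,0.005],[0,0.0004,0.004,0,0.005],[0,0.0004,0.004,0,0.005],[0,0.0003,0.003,0,0.005],[0,0.0002,0.002,0,0.005],[0,0.0002,0.002,0,0.005],[0,0.0002,0.002,0,0.005],[0,0.0002,0.002,0,0.005],[0,0.0002,0.002,0,0.005]]';python3 -m pendant '[[0,0.0003,0.003,0,0.005],[0,0.0003,0.003,0,0.005],[0,0.0003,0.003,0,0.005],[0,0.0003,0.003,0,0.005],[0,0.0003,0.003,0,0.005],[0,0.0003,0.003,0,0.005],[0,0.0003,0.003,0,0.005],[0,0.0003,0.003,0,0.005],[0,0.0002,0.002,0,0.005]]'
python3 - <<'E'
from h import *
s,Rm=st()
c=bot.camera("wrist"); f=c["frame"]; cv2.imwrite("pics/w4.png",f[:,:,::-1])
E
```

```text
time_s: 5.08
ee_pos: [567.6, -9.2, 80.9]
tcp_rot: [-1.148, 1.243, 1.116]
contact_force: [0.8, -2.4, -2.1]
grip_width: 13.7
time_s: 5.83
ee_pos: [567.8, 19.3, 80.9]
tcp_rot: [-1.148, 1.243, 1.115]
contact_force: [1.4, -3.8, -0.9]
grip_width: 13.6
t 5.83 tcp [567.8  19.3  80.9] F [ 1.37 -3.76 -0.89] M [-0.16 -0.03  0.03] w 13.6 q [-0.028  0.255  1.481 -0.006  1.383 -1.496]
toolaxes cols [[0.0219, -0.9946, 0.1017], [-0.0066, 0.1016, 0.9948], [-0.9997, -0.0224, -0.0043]]
```

View pics/w4.png

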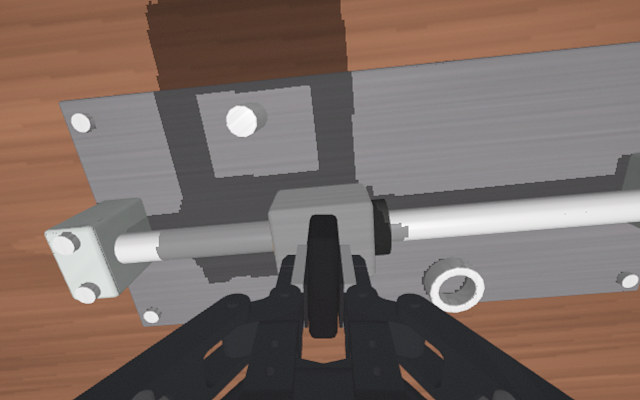

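The ring is now touching the carriage face at about (383,225). I'll keep going in small steps and watch the y force.

```bash
for i in 1; do python3 -m pendant '[[0,0.0002,0.002,0,0.005],[0,0.0002,0.002,0,0.005],[0,0.0002,0.002,0,0.005],[0,0.0002,0.002,0,0.005],[0,0.0002,0.002,0,0.005]]'|sed -n '1,2p;4p'; python3 -m pendant '[[0,0.0002,0.002,0,0.005],[0,0.0002,0.002,0,0.005],[0,0.0001,0.001,0,0.005],[0,0.0001,0.001,0,0.005],[0,0.0001,0.001,0,0.005]]'|sed -n '1,2p;4p'; python3 -m pendant '[[0,0.0001,0.001,0,0.005],[0,0.0001,0.001,0,0.005]]'|sed -n '1,2p;4p'; done
```

```text
time_s: 6.3
ee_pos: [567.9, 30.4, 80.9]
contact_force: [0.6, -2.2, -1.2]
time_s: 6.72
ee_pos: [568.0, 38.4, 80.9]
contact_force: [1.2, -3.0, -2.5]
time_s: 6.88
ee_pos: [568.0, 40.6, 80.9]
contact_force: [0.6, -3.2, -2.0]
```

```bash
python3 -m pendant '[[0,0.0001,0.001,0,0.005],[0,0.0001,0.001,0,0.005],[0,0.0001,0.001,0,0.005]]'|sed -n '2p;4p'; python3 -m pendant '[[0,0.0001,0.001,0,0.005],[0,0.0001,0.001,0,0.005]]'|sed -n '2p;4p'
```

```text
ee_pos: [568.0, 43.9, 80.9]
contact_force: [1.3, -3.9, -1.4]
ee_pos: [568.0, 46.0, 80.9]
contact_force: [1.8, -2.8, -2.0]
```

```bash
python3 -m pendant '[[0,0.0001,0.001,0,0.005],[0,0.0001,0.001,0,0.005],[0,0.0001,0.001,0,0.005]]'|sed -n '2p;4p'
```

```text
ee_pos: [568.1, 49.4, 80.9]
contact_force: [0.8, -1.8, -1.2]
```

```bash
python3 -m pendant '[[0,0.0001,0.001,0,0.005],[0,0.0001,0.001,0,0.005],[0,0.0001,0.001,0,0.005]]'|sed -n '2p;4p'
```

```text
ee_pos: [568.1, 52.7, 80.9]
contact_force: [0.6, -2.7, -1.4]
```

```bash
python3 -m pendant '[[0,0.0001,0.001,0,0.005],[0,0.0001,0.001,0,0.005],[0,0.0001,0.001,0,0.005]]'|sed -n '2p;4p'
```

```text
ee_pos: [568.1, 56.1, 80.9]
contact_force: [1.0, -2.4, -0.9]
```

```bash
python3 -m pendant '[[0,0.0001,0.001,0,0.005],[0,0.0001,0.001,0,0.005],[0,0.0001,0.001,0,0.005]]'|sed -n '2p;4p'
```

```text
ee_pos: [568.1, 59.5, 80.9]
contact_force: [1.3, -2.1, -1.4]
```

```bash
python3 -m pendant '[[0,0.0001,0.001,0,0.005],[0,0.0001,0.001,0,0.005]]'|sed -n '2p;4p'
```

```text
ee_pos: [568.1, 61.7, 80.9]
contact_force: [1.2, -2.0, -0.4]
```

```bash
python3 -m pendant '[[0,0.0001,0.001,0,0.005],[0,0.0001,0.001,0,0.005],[0,0.0001,0.001,0,0.005]]'|sed -n '2p;4p'
```

```text
ee_pos: [568.2, 65.0, 80.9]
contact_force: [0.9, -2.9, -1.5]
```

```bash
python3 -m pendant '[[0,0.0001,0.001,0,0.005],[0,0.0001,0.001,0,0.005]]'|sed -n '2p;4p'
```

```text
ee_pos: [568.2, 67.2, 80.9]
contact_force: [0.6, -2.8, -0.3]
```

```bash
python3 -m pendant '[[0,0.0001,0.001,0,0.005],[0,0.0001,0.001,0,0.005],[0,0.0001,0.001,0,0.005]]'|sed -n '2p;4p'
```

```text
ee_pos: [568.2, 70.6, 80.9]
contact_force: [0.6, -2.4, -0.9]
```

```bash
python3 -m pendant '[[0,0.0001,0.001,0,0.005],[0,0.0001,0.001,0,0.005]]'|sed -n '2p;4p'
```

```text
ee_pos: [568.2, 72.8, 80.9]
contact_force: [0.5, -2.3, -1.4]
```

```bash
python3 -m pendant '[[0,0.0001,0.001,0,0.005],[0,0.0001,0.001,0,0.005],[0,0.0001,0.001,0,0.005]]'|sed -n '2p;4p'
```

```text
ee_pos: [568.2, 76.2, 80.9]
contact_force: [0.9, -3.3, -2.2]
```

```bash
python3 -m pendant '[[0,0.0001,0.001,0,0.005],[0,0.0001,0.001,0,0.005]]'|sed -n '2p;4p'
```

```text
ee_pos: [568.3, 78.4, 80.9]
contact_force: [0.6, -2.5, -0.2]
```

```bash
python3 -m pendant '[[0,0.0001,0.001,0,0.005],[0,0.0001,0.001,0,0.005],[0,0.0001,0.001,0,0.005]]'|sed -n '2p;4p'
```

```text
ee_pos: [568.3, 81.8, 80.9]
contact_force: [1.8, -2.0, 0.1]
```

```bash
python3 -m pendant '[[0,0.0001,0.001,0,0.005],[0,0.0001,0.001,0,0.005]]'|sed -n '2p;4p'
```

```text
ee_pos: [568.3, 84.0, 80.9]
contact_force: [0.3, -1.7, -1.4]
```

```bash
python3 -m pendant '[[0,0.0001,0.001,0,0.005],[0,0.0001,0.001,0,0.005],[0,0.0001,0.001,0,0.005]]'|sed -n '2p;4p'
```

```text
ee_pos: [568.3, 87.3, 80.9]
contact_force: [1.4, -2.7, -0.2]
```

```bash
python3 -m pendant '[[0,0.0001,0.001,0,0.005],[0,0.0001,0.001,0,0.005]]'|sed -n '1,2p;4p'
```

```text
time_s: 10.55
ee_pos: [568.3, 89.5, 80.9]
contact_force: [1.5, -2.7, -0.5]
```

```bash
python3 -m pendant '[[0,0.0001,0.001,0,0.005],[0,0.0001,0.001,0,0.005],[0,0.0001,0.001,0,0.005]]'|sed -n '2p;4p'
```

```text
ee_pos: [568.4, 92.9, 80.9]
contact_force: [1.2, -2.8, -1.2]
```

```bash
python3 -m pendant '[[0,0.0001,0.001,0,0.005],[0,0.0001,0.001,0,0.005]]'|sed -n '1,2p;4p'
```

```text
time_s: 10.97
ee_pos: [568.4, 95.2, 80.9]
contact_force: [1.1, -2.2, -1.1]
```

```bash
python3 -m pendant '[[0,0.0001,0.001,0,0.005],[0,0.0001,0.001,0,0.005],[0,0.0001,0.001,0,0.005]]'|sed -n '2p;4p'
```

```text
ee_pos: [568.4, 98.5, 80.9]
contact_force: [0.5, -2.3, -0.8]
```

```bash
python3 -m pendant '[[0,0.0001,0.001,0,0.005],[0,0.0001,0.001,0,0.005]]'|sed -n '1,2p;4p'
```

```text
time_s: 11.38
ee_pos: [568.4, 100.7, 80.9]
contact_force: [0.1, -2.5, -1.1]
```

```bash
python3 -m pendant '[[0,0.0001,0.001,0,0.005],[0,0.0001,0.001,0,0.005],[0,0.0001,0.001,0,0.005]]'|sed -n '2p;4p'
```

```text
ee_pos: [568.5, 103.7, 80.9]
contact_force: [1.4, -4.1, -1.3]
```

```bash
python3 -m pendant '[[0,0.0001,0.001,0,0.005],[0,0.0001,0.001,0,0.005]]'|sed -n '1,2p;4p'
```

```text
time_s: 11.8
ee_pos: [568.5, 104.9, 80.9]
contact_force: [-0.3, -5.8, 0.3]
```

Binding began at a TCP y of about 102.5, and force is now climbing over the running level of about 2.5 N. I'll advance in small steps until the excess is about 8 N.

```bash
python3 -m pendant '[[0,0.0001,0.001,0,0.005],[0,0.0001,0.001,0,0.005]]'|sed -n '1,2p;4p'
```

```text
time_s: 11.97
ee_pos: [568.5, 105.5, 80.9]
contact_force: [-0.0, -6.9, -1.0]
```

```bash
python3 -m pendant '[[0,0.0001,0.0013,0,0.005],[0,0.0001,0.0013,0,0.005]]'|sed -n '1,2p;4p'
```

```text
time_s: 12.13
ee_pos: [568.5, 106.3, 80.9]
contact_force: [0.3, -8.9, 0.3]
```

```bash
python3 -m pendant '[[0,0.0001,0.0014,0,0.005],[0,0.0001,0.0014,0,0.005]]'|sed -n '1,2p;4p'
```

```text
time_s: 12.3
ee_pos: [568.5, 106.9, 80.9]
contact_force: [0.4, -9.0, 1.0]
```

```bash
python3 -m pendant '[[0,0.0001,0.0014,0,0.005],[0,0.0001,0.0014,0,0.005],[0,0.0001,0.0014,0,0.005]]'|sed -n '1,2p;4p'
```

```text
time_s: 12.55
ee_pos: [568.5, 107.4, 80.9]
contact_force: [-0.6, -9.5, -0.2]
```

```bash
python3 -m pendant '[[0,0.0001,0.0014,0,0.005],[0,0.0001,0.0014,0,0.005],[0,0.0001,0.0014,0,0.005]]'|sed -n '1,2p;4p'
```

```text
time_s: 12.8
ee_pos: [568.5, 107.7, 80.9]
contact_force: [-0.5, -9.9, 0.1]
```

```bash
python3 -m pendant '[[0,0.0001,0.0014,0,0.005],[0,0.0001,0.0014,0,0.005],[0,0.0001,0.0014,0,0.005],[0,0.0001,0.0014,0,0.005]]'|sed -n '1,2p;4p'
```

```text
time_s: 13.13
ee_pos: [568.5, 107.9, 80.9]
contact_force: [-0.3, -11.3, 0.3]
```

```bash
python3 -m pendant '[[0,0.0001,0.0013,0,0.005],[0,0.0001,0.0013,0,0.005],[0,0.0001,0.0013,0,0.005]]'|sed -n '1,2p;4p'; python3 -m pendant '[[0,0,-0.001,0,0.005],[0,-0.0003,-0.003,0,0.005],[0,-0.0003,-0.003,0,0.005],[0,-0.0003,-0.003,0,0.005],[0,-0.0003,-0.003,0,0.005],[0,-0.0002,-0.002,0,0.005],[0,0,0,0,0.005]]'
python3 - <<'E'
from h import *
s,Rm=st()
c=bot.camera("wrist"); f=c["frame"]; cv2.imwrite("pics/w5.png",f[:,:,::-1])
E
```

```text
time_s: 13.38
ee_pos: [568.4, 107.9, 80.9]
contact_force: [-1.7, -10.5, 0.8]
time_s: 13.97
ee_pos: [568.3, 95.4, 80.9]
tcp_rot: [-1.148, 1.276, 1.089]
contact_force: [2.4, -0.2, -1.4]
grip_width: 13.5
t 13.97 tcp [568.3  95.4  80.9] F [ 2.38 -0.24 -1.41] M [ 0.89 -0.42  0.01] w 13.5 q [ 0.119  0.286  1.445 -0.035  1.4   -1.321]
toolaxes cols [[0.0153, -0.9921, 0.1245], [-0.0333, 0.1239, 0.9917], [-0.9993, -0.0193, -0.0311]]
```

View pics/w5.png

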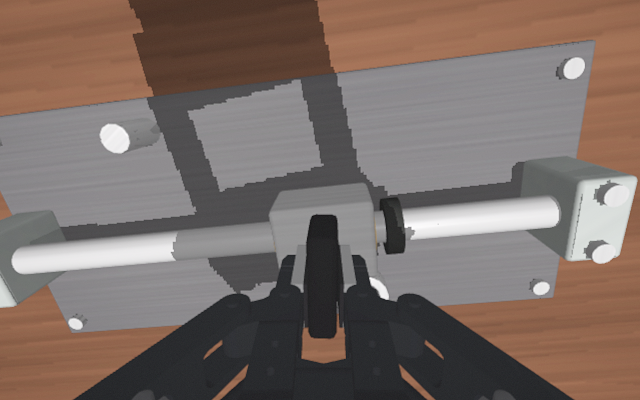

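After backing off about 12 mm, the ring is at (394,225) and has separated from the carriage, whose edge is at about (375,230). I'll measure the gap.

```bash
cat > gap.py <<'E'
from h import *
for nm in ("wrist","scene"):
    c=bot.camera(nm); f=c["frame"]; P=cloud(c)
    X,Y,Z=P[...,0],P[...,1],P[...,2]
    near=(abs(X-566)<30)&(Y>30)&(Y<190)
    # carriage top
    car=near&(Z>62)&(Z<68)&(f.min(2)>70)&(abs(X-566)>12)&(abs(X-566)<24)
    ring=near&(abs(X-566)<19)&(f.max(2)<75)&(Z>57)&(Z<66)
    for n,m in (("car",car),("ring",ring)):
        if m.sum()>8: print(nm,n,m.sum(),"y pct 1,5,50,95,99",np.percentile(Y[m],[1,5,50,95,99]).round(1))
        else: print(nm,n,m.sum())
E
python3 gap.py
```

```text
wrist car 1932 y pct 1,5,50,95,99 [ 67.   69.6 101.3 123.8 125.1]
wrist ring 676 y pct 1,5,50,95,99 [132.7 132.8 137.1 141.7 142. ]
scene car 59 y pct 1,5,50,95,99 [ 65.   65.7  81.8 116.1 123.2]
scene ring 16 y pct 1,5,50,95,99 [125.6 129.2 134.3 138.8 140.4]
```

```bash
python3 -m pendant '[[0,-0.0003,-0.003,0,0.005],[0.0001,-0.0004,-0.003,0,0.005],[0.0001,-0.0004,-0.003,0,0.005],[0,-0.0002,-0.002,0,0.005],[0,0,-0.0005,0,0.005],[0,0,0,0,0.005]]';  python3 gap.py; python3 -c "
from h import *
st()"
```

```text
time_s: 14.62
ee_pos: [568.2, 83.6, 80.9]
tcp_rot: [-1.148, 1.275, 1.09]
contact_force: [1.9, 1.8, -3.5]
grip_width: 13.6
wrist car 1938 y pct 1,5,50,95,99 [ 55.2  57.9  89.3 112.  113.5]
wrist ring 524 y pct 1,5,50,95,99 [132.6 132.7 136.5 141.7 141.9]
scene car 61 y pct 1,5,50,95,99 [ 53.7  54.4  70.3 107.  111.6]
scene ring 14 y pct 1,5,50,95,99 [131.  131.1 133.5 138.4 140. ]
t 14.72 tcp [568.2  83.6  80.9] F [ 3.01  0.45 -2.51] M [ 1.04 -0.57 -0.06] w 13.3 q [ 0.098  0.28   1.452 -0.034  1.398 -1.343]
toolaxes cols [[0.0155, -0.9922, 0.1239], [-0.0323, 0.1234, 0.9918], [-0.9994, -0.0194, -0.0302]]
```

```bash
python3 -m pendant '[[0,-0.0001,-0.0014,0,0.005],[0,0,0,0.03,0.005],[0,0,0,0.08,0.005],[0,0,0,0.08,0.005],[0,0,0,0.08,0.005]]';  python3 gap.py; python3 -c "
from h import *
st()"
```

```text
time_s: 15.13
ee_pos: [568.3, 82.0, 80.9]
tcp_rot: [-0.939, 1.378, 0.879]
contact_force: [3.8, 2.0, -3.7]
grip_width: 13.5
wrist car 2150 y pct 1,5,50,95,99 [ 54.1  57.   91.9 110.5 111.9]
wrist ring 541 y pct 1,5,50,95,99 [132.7 132.8 137.5 141.8 142. ]
scene car 69 y pct 1,5,50,95,99 [ 51.7  52.7  68.3 105.8 109.2]
scene ring 10 y pct 1,5,50,95,99 [130.9 131.4 133.2 136.8 136.9]
t 15.23 tcp [568.3  82.   80.9] F [ 2.33  1.49 -3.66] M [ 1.15 -0.63 -0.07] w 13.6 q [ 0.096  0.279  1.453 -0.035  1.397 -1.071]
toolaxes cols [[0.0158, -0.9213, 0.3885], [-0.0327, 0.3879, 0.9211], [-0.9993, -0.0273, -0.024]]
```

```bash
python3 -m pendant '[[0,0,0,0.08,0.005],[0,0,0,0.08,0.005],[0,0,0,0.08,0.005],[0,0,0,0.08,0.005],[0,0,0,0.08,0.005],[0,0,0,0.08,0.005],[0,0,0,0.08,0.005]]';  python3 gap.py; python3 -c "
from h import *
s,Rm=st(); print(np.arctan2(Rm[0,2],Rm[1,2]))"
```

```text
time_s: 15.82
ee_pos: [568.6, 81.5, 80.9]
tcp_rot: [-0.51, 1.512, 0.448]
contact_force: [3.3, 2.2, -3.6]
grip_width: 13.3
wrist car 2517 y pct 1,5,50,95,99 [ 53.8  57.7  92.6 110.  111. ]
wrist ring 331 y pct 1,5,50,95,99 [133.2 133.4 138.5 142.6 142.7]
scene car 75 y pct 1,5,50,95,99 [ 49.5  50.9  70.6 102.9 109.2]
scene ring 5
t 15.92 tcp [568.6  81.5  80.9] F [ 4.47  0.69 -3.72] M [ 0.59 -0.62 -0.01] w 13.3 q [ 0.096  0.28   1.452 -0.037  1.396 -0.512]
toolaxes cols [[0.0166, -0.5762, 0.8171], [-0.0355, 0.8164, 0.5764], [-0.9992, -0.0385, -0.0069]]
0.9564615950891633
```

```bash
python3 -m pendant '[[0,0,0,0.08,0.005],[0,0,0,0.08,0.005],[0,0,0,0.04,0.005],[0,0,0,0.04,0.005]]';  python3 -c "
from h import *
s,Rm=st(); print(np.arctan2(Rm[0,2],Rm[1,2]))"; python3 -m pendant '[[0,0,0,0.04,0.005],[0,0,0,0.03,0.005],[0,0,0,0,0.005]]';  python3 gap.py;python3 -c "
from h import *
s,Rm=st(); print(np.arctan2(Rm[0,2],Rm[1,2]))"
```

```text
time_s: 16.25
ee_pos: [568.7, 80.8, 80.9]
tcp_rot: [-0.334, 1.54, 0.27]
contact_force: [3.9, 1.0, -4.2]
grip_width: 13.5
t 16.25 tcp [568.7  80.8  80.9] F [ 3.89  1.05 -4.2 ] M [ 0.52 -0.43  0.14] w 13.5 q [ 0.096  0.28   1.452 -0.04   1.397 -0.283]
toolaxes cols [[0.0167, -0.3759, 0.9265], [-0.0379, 0.9257, 0.3763], [-0.9991, -0.0414, 0.0012]]
1.1850457191839048
time_s: 16.5
ee_pos: [568.7, 80.5, 80.9]
tcp_rot: [-0.291, 1.546, 0.224]
contact_force: [4.4, 1.1, -3.0]
grip_width: 13.3
wrist car 2403 y pct 1,5,50,95,99 [ 54.1  61.6  92.8 109.2 110.2]
wrist ring 331 y pct 1,5,50,95,99 [132.9 133.4 138.8 142.6 142.8]
scene car 72 y pct 1,5,50,95,99 [ 49.1  50.7  69.5 104.3 108.6]
scene ring 4
t 16.6 tcp [568.7  80.4  80.9] F [ 3.94  1.48 -2.61] M [ 0.5  -0.42  1.01] w 13.4 q [ 0.097  0.28   1.452 -0.042  1.397 -0.225]
toolaxes cols [[0.0164, -0.3223, 0.9465], [-0.0401, 0.9457, 0.3227], [-0.9991, -0.0432, 0.0026]]
1.2422247010756164
```

The z moment has risen to about 1 N m with the bar near 1.2 rad, so the T-bar is at its stop. I'll ease off the torque, release and lift.

```bash
python3 -m pendant '[[0,0,0,-0.03,0.005],[0,0,0,0,0.02],[0,0,0,0,0.035],[0,0,0,0,0.05],[0,0,0,0,0.05],[0,0,0,0,0.05]]'; python3 -m pendant '[[-0.01,0,0,0,0.05],[-0.02,0,0,0,0.05],[-0.03,0,0,0,0.05],[-0.03,0,0,0,0.05],[-0.02,0,0,0,0.05],[0,0,0,0,0.05],[0,0,0,0,0.05]]'; python3 gap.py
python3 - <<'E'
from h import *
st()
for n in ("wrist","top"):
    c=bot.camera(n); f=c["frame"]; cv2.imwrite(f"pics/{n}6.png",f[:,:,::-1])
    P=cloud(c)
    m=(abs(P[...,0]-566)<40)&(abs(P[...,1]-80)<45)&(P[...,2]>103)&(P[...,2]<115)&(f.max(2)<80)
    if m.sum()>20: print(n,m.sum(),cv2.minAreaRect(P[m][:,:2].astype(np.float32)))
E
```

```text
time_s: 17.1
ee_pos: [567.8, 78.8, 81.9]
tcp_rot: [-0.322, 1.546, 0.25]
contact_force: [-0.1, -0.5, 0.1]
grip_width: 49.9
time_s: 17.68
ee_pos: [564.9, 83.3, 199.7]
tcp_rot: [-0.322, 1.548, 0.249]
contact_force: [0.3, 0.7, -0.9]
grip_width: 49.9
wrist car 1238 y pct 1,5,50,95,99 [ 52.8  57.   85.8 108.3 109.9]
wrist ring 147 y pct 1,5,50,95,99 [133.5 133.8 138.7 142.5 142.6]
scene car 79 y pct 1,5,50,95,99 [ 50.   51.3  73.  102.7 114.1]
scene ring 18 y pct 1,5,50,95,99 [ 81.9 122.4 133.5 136.7 137.8]
t 17.78 tcp [564.6  83.3 198.7] F [-0.31 -0.45  0.08] M [ 0.07 -0.03 -0.05] w 49.9 q [ 0.104  0.19   1.317 -0.046  1.629 -0.263]
toolaxes cols [[0.0104, -0.3557, 0.9345], [-0.0446, 0.9335, 0.3558], [-0.999, -0.0454, -0.0062]]
wrist 993 ((568.1438598632812, 80.60514831542969), (12.772993087768555, 54.341285705566406), 21.53101921081543)
```

View pics/wrist6.png

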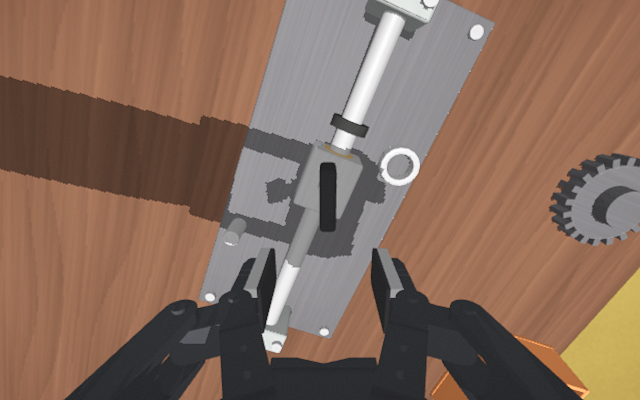

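View pics/top6.png

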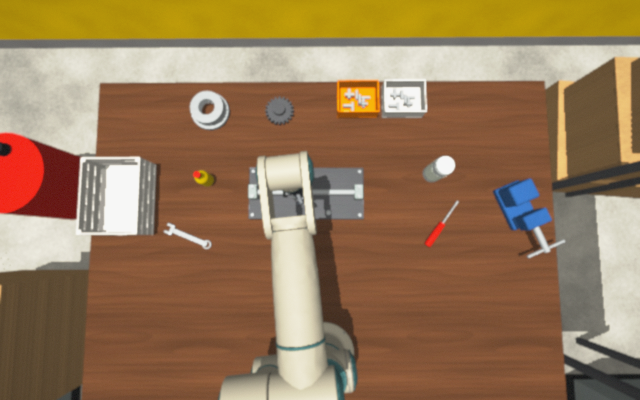

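The view after release shows the clamped bar at (328,197), the ring at (350,125), and the race and dowel where they started. The bar reads about 1.195 rad, but the gap looks nearer 22 mm, so I'll measure it more carefully.

```bash
python3 - <<'E'
from h import *
st()
c=bot.camera("wrist"); f=c["frame"]
g=cv2.cvtColor(f,cv2.COLOR_RGB2GRAY).astype(np.float32)
# rectify horizontal planes: z=65 (carriage top) and z=63 (ring top), 0.25mm/px
for z in (65,63,45):
    xs=np.arange(530,602,0.5); ys=np.arange(40,150,0.25)
    X,Y=np.meshgrid(xs,ys,indexing="ij"); uv=proj(c,np.c_[X.ravel(),Y.ravel(),np.full(X.size,z)]).astype(np.float32)
    im=cv2.remap(f,uv[:,0].reshape(X.shape),uv[:,1].reshape(X.shape),cv2.INTER_LINEAR)
    cv2.imwrite(f"pics/rect{z}.png",cv2.resize(im[::-1],(660,216))[:,:,::-1])
E
python3 - <<'E'
import cv2,numpy as np
cv2.imwrite("pics/rectall.png",np.vstack([cv2.imread(f"pics/rect{z}.png") for z in (65,63)]))
E
```

```text
t 17.88 tcp [564.   83.2 197. ] F [-0.46 -0.08 -0.66] M [-0.02  0.03  0.03] w 49.8 q [ 0.104  0.191  1.318 -0.045  1.629 -0.263]
toolaxes cols [[0.0073, -0.3559, 0.9345], [-0.0449, 0.9335, 0.3559], [-0.999, -0.0445, -0.0092]]
```

View pics/rectall.png

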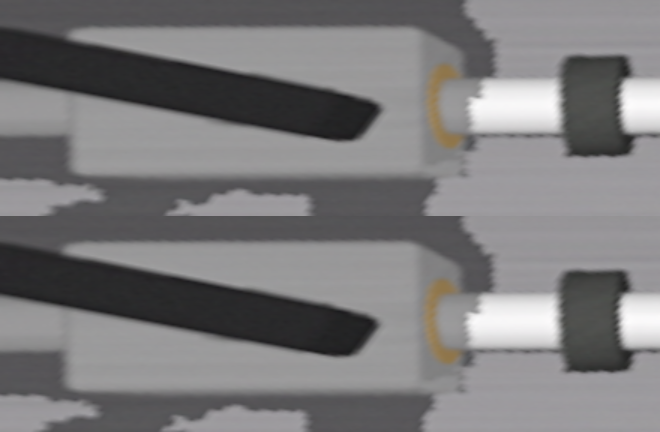

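The rectified view puts the carriage at y 51.7–110.3 and the ring's near face at about 133.6, so the gap is roughly 22 mm. I'll pull back and cross-check with the unobstructed top and scene cameras.

```bash
python3 -m pendant '[[-0.02,0,0,0,0.05],[-0.03,0,0,0,0.05],[-0.02,0.01,-0.02,0,0.05],[-0.01,0.01,-0.03,0,0.05],[0,0.01,-0.035,0,0.05],[0,0.01,-0.035,0,0.05],[0,0.01,-0.035,0,0.05],[0,0.01,-0.03,0,0.05],[0,0,-0.02,0,0.05],[0,0,0,0,0.05]]'
python3 - <<'E'
from h import *
for n in ("wrist","top","scene"):
    c=bot.camera(n); f=c["frame"]; cv2.imwrite(f"pics/{n}7.png",f[:,:,::-1])
    out=[]
    for z in (65,63):
        xs=np.arange(530,602,0.5); ys=np.arange(40,150,0.25)
        X,Y=np.meshgrid(xs,ys,indexing="ij"); uv=proj(c,np.c_[X.ravel(),Y.ravel(),np.full(X.size,z)]).astype(np.float32)
        im=cv2.remap(f,uv[:,0].reshape(X.shape),uv[:,1].reshape(X.shape),cv2.INTER_LINEAR)
        out.append(cv2.resize(im[::-1],(660,190)))
    cv2.imwrite(f"pics/rr_{n}.png",np.vstack(out)[:,:,::-1])
a=[cv2.imread(f"pics/rr_{n}.png") for n in ("top","scene")]
cv2.imwrite("pics/rr.png",cv2.resize(np.vstack(a),(600,600)))
E
```

```text
time_s: 18.77
ee_pos: [339.0, 68.7, 267.6]
tcp_rot: [-0.321, 1.579, 0.252]
contact_force: [-0.4, 0.7, 0.3]
grip_width: 50.0
```

View pics/rr.png

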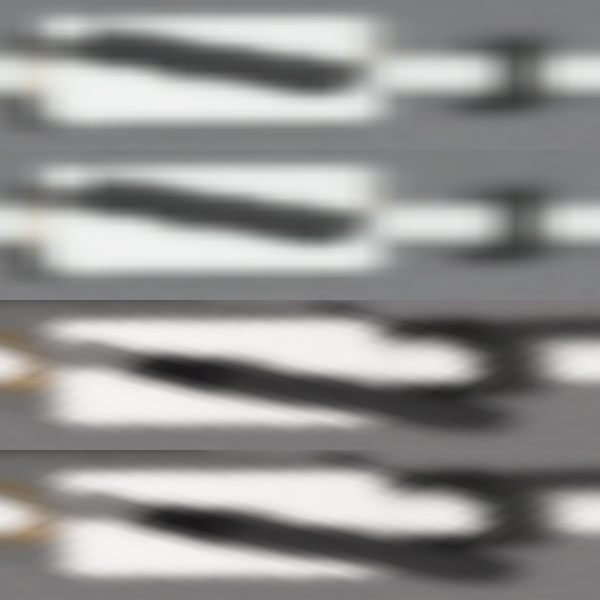

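View pics/wrist7.png

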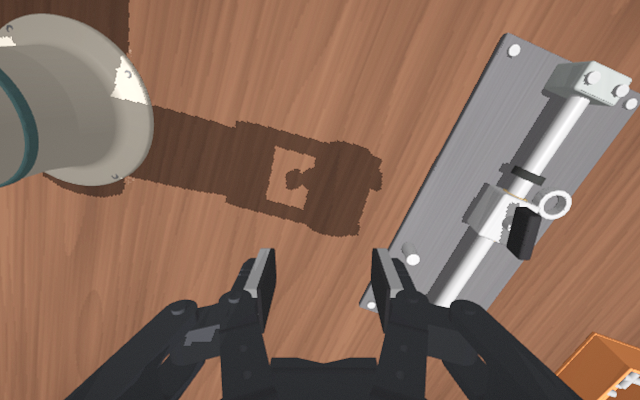

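View pics/scene7.png

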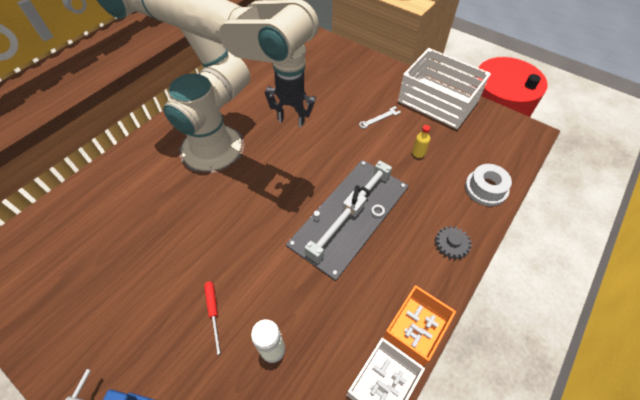

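The top view puts the carriage centre at 79.1 and the ring at 135.7, a gap of about 21.6 mm that roughly matches the wrist estimate. The bystanders are where they started and the arm is clear, so I'm handing in.

```bash
python3 -c "
from h import *
s,_=st(); print(np.abs(s['joint_vel']).max()); print(bot.sign_off())"
```

```text
t 18.92 tcp [341.5  69.2 267.3] F [ 0.38  0.01 -0.59] M [-0.01  0.03 -0.01] w 49.8 q [ 0.13  -0.446  1.761 -0.047  1.852 -0.246]
toolaxes cols [[-0.0198, -0.356, 0.9343], [-0.0478, 0.9337, 0.3547], [-0.9987, -0.0377, -0.0355]]
0.031253277880153196
the job is handed in; nothing more can be done
None
```

The job is done and handed in at 18.9 s. The ring marks the tight spot, the carriage is clamped behind it, and the robot is touching nothing. The gap came out about 2 mm over the 20 mm asked.

- **Tight spot:** the ring bound with its centre at about world y = 137.5 mm. I pressed about 6 to 8 N over the running drag of roughly 2.5 N for about a second. The highest reading was 11.3 N in total, or about 9 N over the drag.
- **Gap:** it measured about 20 mm before clamping, but the carriage crept back 1 to 2 mm while I turned the T-bar. The final readings were 21.6 mm from the top camera and about 22 to 22.8 mm from the wrist camera. I judged this as "about 20 mm" and did not unclamp to correct it.
- **Clamp:** I turned the T-bar until the moment rose to about 1 N m at the stop. After release the bar measured about 1.195 rad.
- **Surroundings:** the ring stayed where it was left. The race, dowel and other things looked unmoved in the last pictures, though I did not measure their positions.

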